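# Cap a media bottle for the steriliser

## Task

Get the square bottle ready for the steriliser: swing the chuck's upright handle clockwise (seen from above) until all four jaws grip the bottle firmly, then screw the cap clockwise until it is fully home, and back it off a quarter turn so that it can vent. Finish still gripping the cap at that setting: do not let go of it. Keep the bottle upright and clamped in the chuck, and leave the other things on the bench alone.

Things in the scene. Friction and masses are not known exactly. Their poses are not given: they have to be found in the camera images.
- chuck: low round bench chuck fixed to the bench: aluminium base disc 140 mm across and 30 mm high, origin at the centre of its underside, z up. The bottle stands on its top (z = 30 mm). Four steel jaws on top face inward along its +x, -x, +y and -y axes; they reach out to 62 mm from the axis and up to 73 mm above the bench
- collar (a joint): angle (rad) of the steel collar round the chuck's base, which carries the upright handle: 0 = jaws fully open, grows as the handle swings clockwise seen from above (stop at 1.6). All jaws move inward together, 5 mm per rad; they meet a centred bottle at about 0.95, and turning on presses them harder, elastically. Stiff (about 6 N at the handle to move it slowly; pressing on to 10 to 15 N, at 1.0 to 1.1, makes a firm grip): stays where it is left
- handle_mid (a point): grasp point of the chuck's upright grey round handle, 16 mm in diameter, 90 mm from the chuck's axis; it stands from 22 to 88 mm above the bench and this point is on its axis at 68 mm. It circles the chuck's axis with the collar
- jaw_front: the jaw on the chuck's -x side, a steel block with a rubber pad 26 mm wide that meets the bottle's flat face from 36 to 72 mm above the bench; origin at the chuck's centre when open
- jaw_back: the same jaw on the chuck's +x side
- jaw_left: the same jaw on the chuck's +y side
- jaw_right: the same jaw on the chuck's -y side
- bottle: square white plastic bottle, 50 x 50 mm, standing loosely between the jaws, its faces about parallel with them; straight sides 66 mm high, then sloping shoulders to a round neck; origin at the centre of its underside, z up. It can be turned and shifted a little until the jaws grip it
- screwcap: the bottle's round blue screw cap, 43 mm in diameter and 28 mm high, finely ribbed, with a raised radial bar on its top; origin on the axis at its lower rim, 88 mm above the bottle's underside when fully home (118 mm above the bench). It is already started on its thread and cannot come off; it sinks 4 mm per full turn. Its orientation does not show its turning: see cap_turn
- cap_turn (a joint): turning angle of the cap (rad): 0 = fully home (bottomed out, hard stop), grows as it is unscrewed, counter-clockwise seen from above; stop at 3.6. At 0 the raised bar on its top points along the bottle's -x axis. Turns with a light drag of 0.06 N m and stays where it is left
- cap_mid (a point): centre of the cap, on its axis, half-way up (14 mm above its lower rim)
- sample_jar: bystander: round jar with a white lid, 60 mm in diameter, 75 mm high; origin at the centre of its underside
- tube_rack: bystander: grey rack of stoppered tubes, 70 x 160 mm, 84 mm high; origin at the centre of its underside
- scanner: bystander: white hand-held code reader lying on the bench, about 170 mm long, 50 mm wide and 35 mm high; origin under its head
There are look-alikes about, which are no part of the job. What is shaped like the bottle but brown or green is not meant.

How it is judged:
By the outcome, as a careful person would: the job done as asked, in the order asked, and still so for the second after the job is handed in, while the arm keeps its last pose, push and grip.
It also fails if it takes over 72 s, if anything falls off the work surface, if the arm or the gripper's body presses on something with over 40 N, if the wrist force passes 120 N, or if a joint passes its speed limit or range.

## Robot

A 7-joint arm with a two-finger parallel gripper is mounted at the origin on the work surface. World frame = base frame: x ahead of the robot, y to its left, z up, the work surface at z = 0. Lengths are in m, angles in rad, forces in N, time in s.
With the tool pointing down it reaches from about 0.425 to 0.825 m from the base axis. Payload 3.6 kg.
Tool frame: the origin (TCP) lies midway between the tips of the shut fingers; the grasp point (between the pads) lies 19 mm behind it; z points along the fingers, y is the direction in which the jaws open and shut (so a half turn about z gives the same grasp; the last joint's range is limited). The gripper opens to 85 mm and grips with 20 to 120 N. Pads are 22 mm wide; open, the fingers measure 114 mm over their backs; the gripper's body (76 mm by 85 mm) begins 54 mm behind the grasp point. The pads swing forward as they close: fully open they stand 13 mm farther back than shut.
Start: joints at [1.21, 0.615, -0.013, 1.423, 0.008, 1.103, -0.04], TCP at [0.213, -0.614, 0.199] pointing down, gripper open.
Joint ranges: [-3.12, 3.12], [-0.3, 2.06], [-1.34, 1.32], [0.26, 2.42], [-1.36, 4.5], [0.01, 1.98], [-2.84, 2.84]. Speed limits (rad/s): [2.79, 2.79, 3.14, 3.14, 3.14, 3.14, 3.14].

## Interface

Orientations are given as [roll, pitch, yaw] about the fixed x, y, z axes, in that order (R = Rz(yaw) Ry(pitch) Rx(roll)).
In Python, from station import r gives the robot as it stands.
- The arm moves only by the tool step_arm, never from a script. Its argument "rows" is one flat list of numbers, 5 for each row, row after row: the shift along the world's x, y, z in m, then the turn about the world's z in degrees, then the closure, from 0 (fully open) to 1 (shut). A call has 1 to 8 rows; each row shifts and turns the pose as measured when the row begins; what a row does not reach is not made up. A row lasts 1/10 s, in which the tool goes at most 50 mm and 8.59 degrees, less where a joint would pass 70% of its speed; a pose out of reach is approached as far as the arm can. A call with a gripper value outside its range is refused whole. The fingers move at their own pace and stop on an object; "grip_force" is the grip in N (left out, the last holds). Time passes only in rows, so rows that do not move let the fingers close. It gives the time, the measured TCP pose, the force and the opening at its end, in the units of the state.
- r.get_obs(): the state, without advancing time (a new reading comes with each control period).
- r.camera(name): name is "scene" or "top"; returns a dict with "pixels" (384x512x3 uint8, red, green, blue), "z_map" (384x512 float32, m along the optical axis (not along the pixel's ray), 0 where there is no reading), "fx", "fy", "cx", "cy" (pixels), "xyz" and "rotation" of the camera in the world. Camera axes: x right, y down, z forward; pixel columns grow to the right and rows downward; lengths in m; the calibration is good to about 2 mm. A picture is of the moment at which its call begins.
- r.close_job(): hands the job in, once; it reports no verdict.
The state is a dict: "time": time; "joint_pos": joint angles; "joint_vel": joint speeds; "effort": joint torques, N m; "ee_pos": TCP position; "ee_rot": TCP orientation; "force": force on the tool from outside, world axes, zero at the start; "torque": the same for the moment, N m; "opening": finger opening in m.
Only numpy, scipy, OpenCV 4.12 (cv2) and the standard library are available. Lean on these libraries where they do the work, as an engineer would, in place of code of your own. Each camera call takes 0.05 s, during which the arm holds its last target. There are 200 camera calls.

## Working session

There is one attempt and no reset: what is moved stays moved. The work goes in short steps, Python scripts to look and compute and a tool call to move; the robot and the scene stay as the last step left them, time stands still between calls to the robot, and variables do not carry over. Pictures are saved under pics/ and viewed, about 8 in all and at most 12, crops included, and the job is handed in when it is done.

Besides the shell and the picture viewer there is one more tool, called after ">>>" as name(argument=value, ...) on one line, values as JSON. step_arm: Moves the arm, as the interface text tells. Its arguments: {"type":"object","properties":{"rows":{"type":"array","items":{"type":"number"}},"grip_force":{"type":"number"}},"required":["rows"]}

```bash
mkdir -p pics
cat > h.py <<'E'
import numpy as np, cv2
from station import r
def cam(n):
    c=r.camera(n); c['bgr']=cv2.cvtColor(c['pixels'],cv2.COLOR_RGB2BGR); return c
def pts(c):
    z=c['z_map']; v,u=np.mgrid[:z.shape[0],:z.shape[1]]
    p=np.stack([(u-c['cx'])/c['fx']*z,(v-c['cy'])/c['fy']*z,z],-1)
    w=p@np.array(c['rotation']).T+np.array(c['xyz']); w[z==0]=np.nan; return w
def ray(c,u,v,h):
    d=np.array(c['rotation'])@np.array([(u-c['cx'])/c['fx'],(v-c['cy'])/c['fy'],1.]); o=np.array(c['xyz'])
    return o+d*(h-o[2])/d[2]
E
python3 - <<'E'
from h import *
print(r.get_obs())
for n in ['scene','top']:
    c=cam(n); cv2.imwrite(f'pics/{n}0.png',c['bgr']); print(n,c['xyz'],np.round(c['rotation'],3).tolist(),c['fx'],c['cx'],c['cy'])
    np.savez(f'{n}0.npz',**c)
E
```

```text
{'time': 0.0, 'joint_pos': array([ 1.21051496,  0.61592413, -0.01262879,  1.42492977,  0.00810539,
        1.10341434, -0.04038289]), 'joint_vel': array([-0.00117139, -0.00259613,  0.00080407,  0.00051487,  0.00044078,
        0.00025145,  0.00157434]), 'effort': array([ 1.47000100e-05, -4.69213164e+01,  2.59334156e-01, -1.71035171e+01,
        9.95229901e-03,  9.63128434e-03, -5.74955177e-07]), 'ee_pos': array([ 0.212679  , -0.61330156,  0.19762482]), 'ee_rot': array([-3.13896752e+00,  3.67938084e-05,  3.33877853e-01]), 'force': array([-0.13721766, -0.09211323,  0.00803473]), 'torque': array([-0.02726243, -0.02587951, -0.01635193]), 'opening': 0.08507050643007993}
scene [1.53678453 0.19016102 0.76196263] [-2.136, -0.011, 1.704] 358.7736091008774 251.29071437255126 188.3617729924146
top [0.28508857 0.06122351 1.31004329] [-2.958, 0.013, -1.586] 407.80840124111785 252.3659531684929 187.12362678347284
```

View pics/scene0.png

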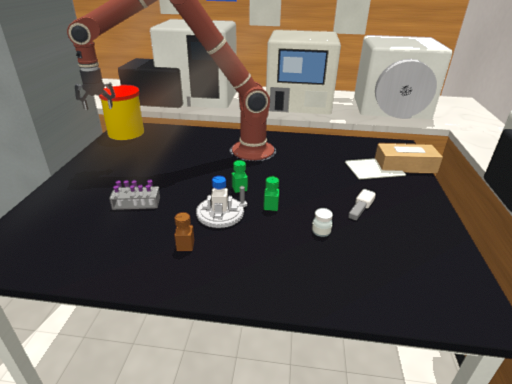

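View pics/top0.png

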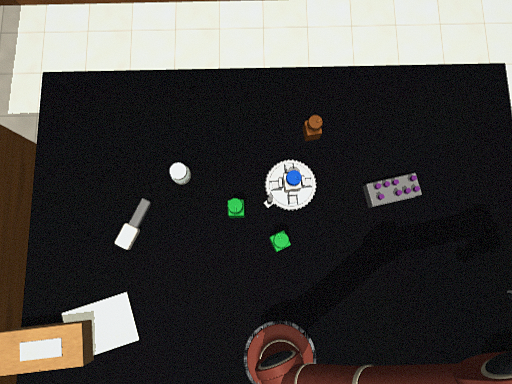

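The target is the white bottle with the blue cap in the chuck, at top (293,178) and scene (219,190). It could be confused with the green bottles at top (235,208) and (280,241), the brown one at top (314,127), or the white-lidded jar at top (180,173). The handle appears at top (268,203) and scene (242,197), close to the green bottle at (235,208). Next I'll take a close crop and measure.

```bash
sed -i "s/c\['bgr'\]=/from scipy.spatial.transform import Rotation as Ro; c['rotation']=Ro.from_euler('xyz',c['rotation']).as_matrix(); c['bgr']=/" h.py
python3 - <<'E'
from h import *
from scipy.spatial.transform import Rotation as Ro
cs={}
for n in ['scene','top']:
    c=dict(np.load(n+'0.npz')); c['rotation']=Ro.from_euler('xyz',c['rotation']).as_matrix(); cs[n]=c
    w=pts(c); b=c['bgr'].astype(int); hsv=cv2.cvtColor(c['bgr'],cv2.COLOR_BGR2HSV)
    for nm,lo,hi in [('blue',(105,150,60),(130,255,255)),('green',(50,150,60),(80,255,255)),('brown',(3,120,60),(18,255,255))]:
        m=cv2.inRange(hsv,lo,hi); k,l,s,ce=cv2.connectedComponentsWithStats(m)
        for i in range(1,k):
            if s[i,4]<40 : continue
            q=w[l==i]; zt=np.nanpercentile(q[:,2],95); t=q[q[:,2]>zt-.006]
            if abs(t[:,0].mean()-.5)<.4: print(n,nm,ce[i].round(1),s[i,4],'ztop',zt.round(3),'top mean',np.nanmean(t,0).round(4))
    ok=(w[...,2]>.02)&(w[...,2]<.2)
    np.save(n+'_w.npy',w)
a=cs['scene']['bgr'][165:235,180:270]; t=cs['top']['bgr'][150:220,220:330]
a=cv2.resize(a,(514,400),interpolation=cv2.INTER_CUBIC); cv2.imwrite('pics/crop1.png',np.hstack([a[:, :300+90],cv2.resize(t,(410,261),interpolation=cv2.INTER_CUBIC) if 0 else cv2.copyMakeBorder(cv2.resize(t,(410,261),interpolation=cv2.INTER_CUBIC),0,139,0,0,cv2.BORDER_CONSTANT)]))
# chuck in top: points z .02-.04
w=np.load('top_w.npy')
m=(w[...,2]>.02)&(w[...,2]<.036)
m[:150]=0;m[215:]=0;m[:,:255]=0;m[:,325:]=0
(cx,cy),R=cv2.minEnclosingCircle(np.argwhere(m)[:,::-1].astype(np.float32)); print('disc px',cx,cy,R,ray(cs['top'],cx,cy,.03), 'pts mean',w[m].mean(0))
for n in cs:
    w=np.load(n+'_w.npy'); u0=dict(top=(255,190,300,215),scene=(230,175,255,215))[n]
    s=w[u0[1]:u0[3],u0[0]:u0[2]]; 
    print(n); mm=(s[...,2]>.05)&(s[...,2]<.1)
    for v,u in np.argwhere(mm): print(u+u0[0],v+u0[1],s[v,u].round(3))
E
```

```text
scene blue [218.5 181.7] 154 ztop 0.147 top mean [ 0.5357 -0.0467  0.1454]
scene green [239.1 175.5] 415 ztop 0.115 top mean [ 0.3567 -0.0068  0.1141]
scene green [271.3 193.5] 480 ztop 0.115 top mean [0.4601 0.1266 0.1145]
scene brown [292.7  99.9] 19714 ztop 0.596 top mean [ 0.1626 -0.3797  0.6147]
scene brown [183.4 232. ] 659 ztop 0.115 top mean [ 0.7141 -0.1207  0.1146]
scene brown [503.2 373.3] 375 ztop -0.413 top mean [ 0.6894  0.9988 -0.4091]
top blue [293.1 177.3] 173 ztop 0.15 top mean [ 0.5284 -0.0479  0.1471]
top green [235.4 207.7] 305 ztop 0.119 top mean [0.453  0.1258 0.1167]
top green [279.7 240.6] 290 ztop 0.12 top mean [ 0.3493 -0.0073  0.1168]
top brown [313.4 126.4] 315 ztop 0.119 top mean [ 0.707  -0.1226  0.1167]
top brown [406.  380.1] 564 ztop 0.652 top mean [ 0.1072 -0.2253  0.6524]
top brown [483.3 381.5] 187 ztop 0.741 top mean [ 0.1289 -0.26    0.7402]
disc px 287.5 187.0 28.814157485961914 [ 0.52132302 -0.03812695  0.03      ] pts mean [ 0.52529668 -0.04551161  0.02788702]
scene
232 175 [ 0.348 -0.037  0.057]
233 175 [ 0.357 -0.031  0.063]
234 175 [ 0.363
[... 6759 characters left out ...]
7 199 [0.477 0.029 0.071]
268 199 [0.474 0.027 0.091]
269 199 [0.474 0.024 0.089]
270 199 [0.474 0.021 0.093]
271 199 [0.475 0.017 0.083]
272 199 [0.474 0.014 0.088]
267 200 [0.472 0.03  0.087]
268 200 [0.471 0.027 0.09 ]
269 200 [0.472 0.024 0.088]
270 200 [0.471 0.021 0.088]
271 200 [0.471 0.018 0.091]
272 200 [0.472 0.014 0.087]
292 200 [ 0.476 -0.049  0.05 ]
267 201 [0.471 0.029 0.071]
268 201 [0.469 0.027 0.085]
269 201 [0.468 0.024 0.089]
270 201 [0.469 0.021 0.086]
271 201 [0.468 0.018 0.088]
268 202 [0.468 0.026 0.069]
269 202 [0.467 0.023 0.079]
270 202 [0.467 0.02  0.08 ]
271 202 [0.468 0.017 0.069]
268 203 [0.467 0.026 0.055]
269 203 [0.467 0.023 0.057]
270 203 [0.466 0.02  0.061]
```

View pics/crop1.png

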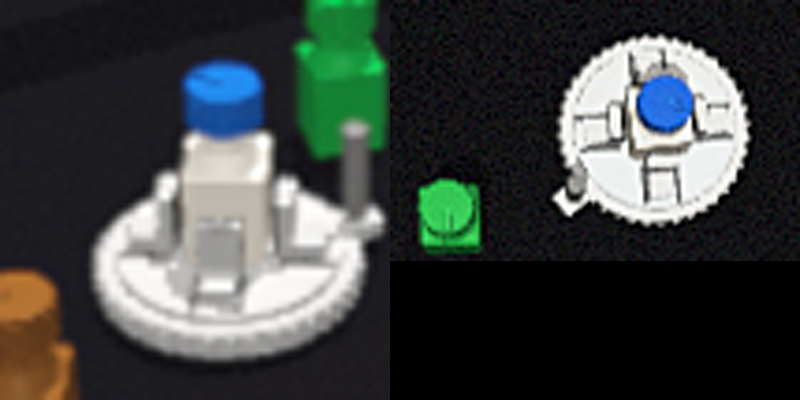

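The crop confirms the white bottle with the blue cap, sitting between the four jaws. The handle stands free at about (0.475, 0.022). I'll refine the chuck axis and cap, and look at the bar.

Run:
```python
from h import *
from scipy.spatial.transform import Rotation as Ro
from scipy.optimize import least_squares
c=dict(np.load('top0.npz')); c['rotation']=Ro.from_euler('xyz',c['rotation']).as_matrix()
m=(c['bgr'].min(2)>60).astype(np.uint8); m[:140]=0;m[225:]=0;m[:,250:255]=0;m[:,:250]=0;m[:,330:]=0
ct=max(cv2.findContours(m,0,1)[0],key=cv2.contourArea)[:,0]
P=np.array([ray(c,u,v,.022)[:2] for u,v in ct])
s=least_squares(lambda p:np.hypot(*(P-p[:2]).T)-p[2],[.525,-.046,.075],loss='soft_l1',f_scale=.001).x; print('disc',s)
ctr=s[:2]; h=np.array([.4755,.0225]); print('handle',np.hypot(*(h-ctr)),np.degrees(np.arctan2(*(h-ctr)[::-1])))
hsv=cv2.cvtColor(c['bgr'],cv2.COLOR_BGR2HSV); b=cv2.inRange(hsv,(105,150,60),(130,255,255)); b[:150]=0;b[200:]=0
(u,v),R=cv2.minEnclosingCircle(np.argwhere(b)[:,::-1].astype(np.float32)); print('cap px',u,v,R)
print(ray(c,u,v,.14))
o=c['bgr'][165:205,270:315]; cv2.imwrite('pics/cap.png',cv2.resize(o,None,fx=13,fy=13,interpolation=cv2.INTER_CUBIC))
for d in [7,14]:
  for n in [1]:
    pass
th=np.radians(128);
```

```text
disc [ 0.53164545 -0.04760529  0.08140021]
handle 0.08981683240721122 128.69030505373098
cap px 292.9615478515625 177.34616088867188 7.5222578048706055
[ 0.52948372 -0.04643665  0.14      ]
```

View pics/cap.png

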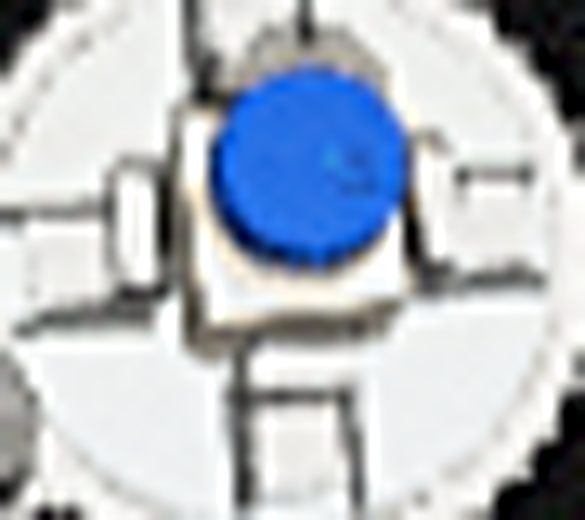

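>>> step_arm(rows=[0.04,0.045,0,8.5,0,0.04,0.045,0,8.5,0,0.04,0.045,0,8.5,0,0.04,0.045,0,8.5,0,0.03,0.045,0,8.5,0,0.03,0.045,0,8.5,0,0.02,0.045,0,8.5,0,0.01,0.045,0,8.5,0], grip_force=40)

```text
time: 0.9
ee_pos: [0.4311, -0.2836, 0.194]
ee_rot: [-3.139, 0.007, 1.527]
force: [0.6, 0.4, 0.1]
opening: 0.0854
```

Four pictures viewed so far. The cap bar points to image-right (crop 350,172), about world -y, and the bottle faces are nearly parallel to the jaws. The chuck axis is at (0.531, -0.0475) and the handle bearing is 128.5°, with a measured radius of 89.8 mm against the given 90.

>>> step_arm(rows=[0.006,0.045,0,5.5,0,0.006,0.045,0,5.5,0,0.006,0.045,0,5.5,0,0.006,0.045,0,5.5,0,0.006,0.045,0,5.5,0,0.006,0.045,0,5.5,0,0.006,0.03,0,5.5,0,0,0,0,0,0])

```text
time: 1.7
ee_pos: [0.4722, 0.037, 0.1933]
ee_rot: [-3.141, 0.004, 2.243]
force: [-0.3, -0.0, -0.4]
opening: 0.0851
```

>>> step_arm(rows=[0.003,-0.0145,-0.01,0,0,0,0,-0.03,0,0,0,0,-0.03,0,0,0,0,-0.03,0,0,0,0,-0.03,0,0,0,0,-0.012,0,0,0,0,0,0,0])

```text
time: 2.4
ee_pos: [0.4729, 0.002, 0.0411]
ee_rot: [-3.129, 0.01, 2.218]
force: [-0.6, 0.0, 0.6]
opening: 0.0858
```

Run:
```python
from h import *
o=r.get_obs(); print(o['ee_pos'],o['ee_rot'],o['force'])
c=cam('scene'); a=cv2.resize(c['bgr'][150:225,190:290],None,fx=6,fy=6,interpolation=cv2.INTER_CUBIC); cv2.imwrite('pics/h1.png',a)
```

```text
[0.47291763 0.00198983 0.04113013] [-3.12894092  0.00988043  2.2180377 ] [-0.59386731  0.02617674  0.60233708]
```

View pics/h1.png

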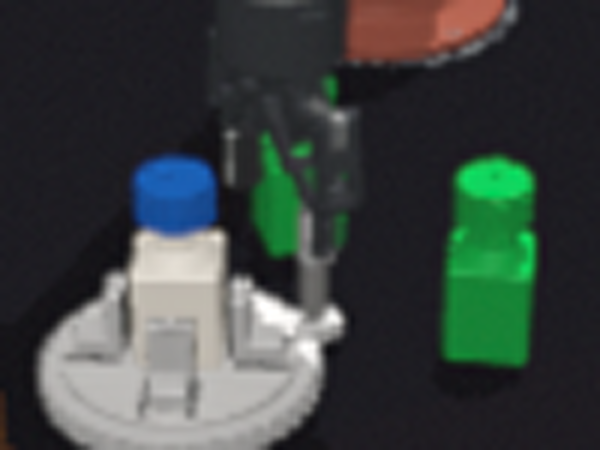

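The open fingers straddle the handle (crop 315,280) but sit about 20 mm short in y. I'll correct that before closing.

>>> step_arm(rows=[0.001,0.008,0.003,0,0,0.001,0.008,0.003,0,0,0,0,0,0,0,0,0,0,0,0])

```text
time: 2.85
ee_pos: [0.4774, 0.0168, 0.0506]
ee_rot: [-3.133, 0.014, 2.213]
force: [-0.2, 0.1, -0.1]
opening: 0.0854
```

>>> step_arm(rows=[-0.001,0.005,0,1.5,0,0,0,0,0,0.3,0,0,0,0,0.6,0,0,0,0,1,0,0,0,0,1,0,0,0,0,1,0,0,0,0,1], grip_force=40)

```text
time: 3.55
ee_pos: [0.4756, 0.0217, 0.0518]
ee_rot: [-3.131, 0.016, 2.242]
force: [-0.3, 0.7, 2.6]
opening: 0.0128
```

>>> step_arm(rows=[0,0,0,0,1,0,0,0,0,1])

```text
time: 3.75
ee_pos: [0.4757, 0.0217, 0.0518]
ee_rot: [-3.132, 0.016, 2.242]
force: [0.4, 0.1, 1.0]
opening: 0.0127
```

Run:
```python
import numpy as np
C=np.array([.531,-.0475])
for a in range(128,60,-5):
    p=lambda t:C+.09*np.array([np.cos(np.radians(t)),np.sin(np.radians(t))])
    print(a,p(a).round(4),(p(a-5)-p(a)).round(4))
```

```text
128 [0.4756 0.0234] [0.0064 0.0046]
123 [0.482 0.028] [0.0068 0.004 ]
118 [0.4887 0.032 ] [0.0071 0.0034]
113 [0.4958 0.0353] [0.0074 0.0027]
108 [0.5032 0.0381] [0.0076 0.0021]
103 [0.5108 0.0402] [0.0077 0.0014]
98 [0.5185 0.0416] [0.0078 0.0008]
93 [0.5263 0.0424] [0.0079 0.0001]
88 [0.5341 0.0424] [ 0.0078 -0.0006]
83 [0.542  0.0418] [ 0.0077 -0.0013]
78 [0.5497 0.0405] [ 0.0076 -0.002 ]
73 [0.5573 0.0386] [ 0.0074 -0.0026]
68 [0.5647 0.0359] [ 0.0071 -0.0033]
63 [0.5719 0.0327] [ 0.0068 -0.0039]
```

>>> step_arm(rows=[0.0064,0.0046,-0.001,-5,1,0.0068,0.004,0,-5,1,0.0071,0.0034,0,-5,1,0,0,0,0,1])

```text
time: 4.15
ee_pos: [0.4865, 0.0292, 0.0518]
ee_rot: [-3.109, 0.017, 1.975]
force: [3.1, -0.4, -1.6]
opening: 0.0124
```

>>> step_arm(rows=[0.007,0.004,0,-3,1,0.0072,0.0033,0,-4,1,0.0074,0.0027,0,-4,1,0.0076,0.0021,0,-4,1,0.0077,0.0014,0,-4,1])

```text
time: 4.65
ee_pos: [0.5062, 0.0359, 0.0516]
ee_rot: [-3.071, 0.027, 1.645]
force: [-11.1, -3.6, 11.4]
opening: 0.0119
```

>>> step_arm(rows=[0.0076,0.003,0,0,1,0.0076,0.002,0,-2,1,0.0077,0.001,0,-4,1,0,0,0,0,1])

```text
time: 5.05
ee_pos: [0.51, 0.0369, 0.052]
ee_rot: [-3.03, 0.037, 1.533]
force: [3.9, -0.6, -0.6]
opening: 0.0127
```

Run:
```python
from h import *
o=r.get_obs(); print(o['ee_pos'],o['ee_rot'],o['force'])
c=cam('scene'); a=cv2.resize(c['bgr'][150:225,190:290],None,fx=6,fy=6,interpolation=cv2.INTER_CUBIC); cv2.imwrite('pics/h2.png',a)
```

```text
[0.5099875  0.03694524 0.05195467] [-3.0302542   0.03702139  1.53265135] [ 3.92913535 -0.62064839 -0.61690847]
```

View pics/h2.png

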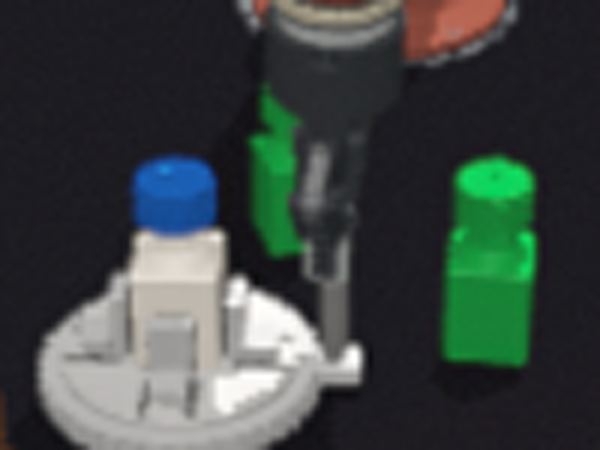

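The pads hold the handle (crop 330,270) and it is moving. The arm is compliant and stalls on small steps, so I'll take larger ones.

>>> step_arm(rows=[0.014,0.003,0,0,1,0.014,0.002,0,0,1,0.014,0.001,0,-3,1])

```text
time: 5.4
ee_pos: [0.5275, 0.0398, 0.0516]
ee_rot: [-2.978, 0.05, 1.485]
force: [-11.9, -1.0, 12.4]
opening: 0.0123
```

>>> step_arm(rows=[0.016,0.002,0,-3,1,0.016,-0.001,0,-4,1,0.016,-0.003,0,-5,1])

```text
time: 5.7
ee_pos: [0.5423, 0.0388, 0.0522]
ee_rot: [-2.905, 0.071, 1.277]
force: [-20.9, 5.7, 12.5]
opening: 0.0121
```

```bash
cat > o.py <<'E'
from station import r
import numpy as np
from scipy.spatial.transform import Rotation as Ro
o=r.get_obs()
print(o['ee_pos'].round(4),np.degrees(o['ee_rot']).round(1),'F',o['force'].round(1),'T',o['torque'].round(2),'q',o['joint_pos'].round(2),'toolz',Ro.from_euler('xyz',o['ee_rot']).as_matrix()[:,2].round(3))
E
python3 o.py
```

```text
[0.5423 0.0388 0.0522] [-166.4    4.1   73.2] F [-20.9   5.7  12.5] T [ 1.02  4.26 -0.23] q [ 0.04  0.76 -0.24  1.65  0.15  0.99 -0.55] toolz [-0.244  0.002 -0.97 ]
```

>>> step_arm(rows=[0,0,0,0,1,0,0,0,0,1])

```text
time: 5.9
ee_pos: [0.5385, 0.0396, 0.0518]
ee_rot: [-2.896, 0.072, 1.279]
force: [-0.5, -0.7, 4.2]
opening: 0.0119
```

```bash
python3 o.py
```

```text
[0.5385 0.0396 0.0518] [-165.9    4.1   73.3] F [-0.5 -0.7  4.2] T [-0.03 -0.05  0.13] q [ 0.04  0.77 -0.24  1.65  0.15  1.   -0.55] toolz [-0.253  0.003 -0.968]
```

The tip lags under load and the tilt, now about 15°, carries over from row to row. The collar is at about 0.8 rad. I'll release, turn 90°, and push radially on the handle, which can't move that way, to straighten the tool.

>>> step_arm(rows=[0,0,0,0,0,0,0,0,0,0,0,0,0,0,0,0,0,0,0,0,0,0,0.02,0,0,0,0,0.03,0,0,0,0.01,0.03,0,0,0,0.02,0.01,8,0])

```text
time: 6.7
ee_pos: [0.541, 0.0617, 0.141]
ee_rot: [-2.901, 0.079, 1.412]
force: [0.7, 0.4, 1.1]
opening: 0.0855
```

>>> step_arm(rows=[0,0.01,0,8,1,0,0.005,0,8,1,0,0.005,0,8,1,0,0,0,8,1,0,0,0,8,1,0,0,0,8,1,0,0,0,8,1,0,0,0,8,1])

```text
time: 7.5
ee_pos: [0.5462, 0.088, 0.144]
ee_rot: [-2.914, 0.077, 2.58]
force: [-0.1, -0.2, -0.6]
opening: 0.0001
```

```bash
python3 o.py
python3 - <<'E'
from h import *
c=cam('top'); w=pts(c); hsv=cv2.cvtColor(c['bgr'],cv2.COLOR_BGR2HSV)
cv2.imwrite('pics/t3.png',cv2.resize(c['bgr'][140:230,220:340],None,fx=6,fy=6,interpolation=cv2.INTER_CUBIC))
E
```

```text
[0.5462 0.088  0.144 ] [-167.     4.4  147.8] F [-0.1 -0.2 -0.6] T [ 0.24 -0.05  0.05] q [-0.01  0.64 -0.51  1.68  0.53  1.12  0.25] toolz [-0.057 -0.231 -0.971]
```

View pics/t3.png

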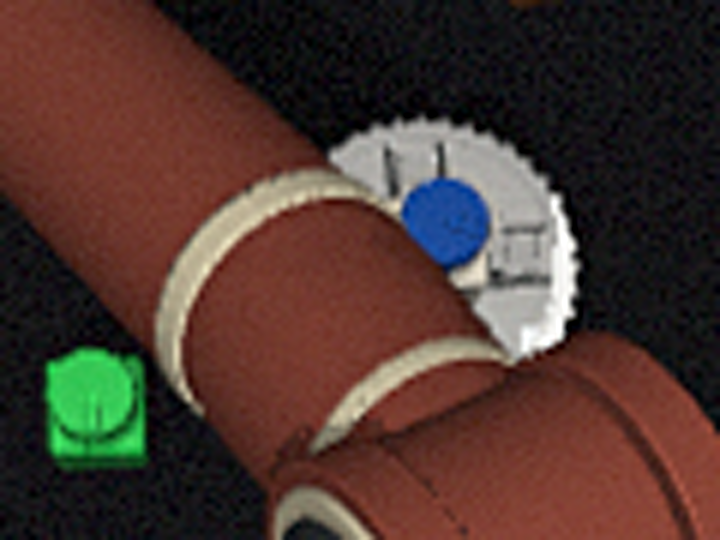

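The top view is blocked by the arm; only the cap at (445,222) and the right half of the disc show. I'll go on by numbers.

>>> step_arm(rows=[0.002,0,-0.02,6,1,0,0,-0.03,0,1,0,0,-0.025,0,1,0,0,0,0,1,0,-0.008,0,0,1,0,-0.012,0,0,1], grip_force=60)

```text
time: 8.15
ee_pos: [0.5501, 0.0698, 0.0696]
ee_rot: [-2.921, 0.081, 2.685]
force: [0.2, -0.6, -0.6]
opening: 0.0
```

```bash
python3 o.py
```

```text
[0.5501 0.0698 0.0696] [-167.3    4.7  153.8] F [ 0.2 -0.6 -0.6] T [0.24 0.01 0.02] q [ 0.    0.72 -0.48  1.78  0.65  0.95  0.26] toolz [-0.026 -0.232 -0.972]
```

>>> step_arm(rows=[-0.002,0,-0.012,0,1,0,-0.01,0,0,1,-0.001,-0.014,0,0,1,-0.001,-0.014,0,0,1,-0.001,-0.014,0,0,1])

```text
time: 8.65
ee_pos: [0.547, 0.012, 0.0599]
ee_rot: [-2.923, 0.087, 2.681]
force: [1.0, 0.1, -0.1]
opening: 0.0003
```

```bash
python3 o.py
```

```text
[0.547  0.012  0.0599] [-167.5    5.   153.6] F [ 1.   0.1 -0.1] T [ 0.25 -0.02  0.04] q [ 0.09  0.71 -0.46  1.83  0.69  0.88  0.31] toolz [-0.02  -0.232 -0.973]
```

There was no contact where the handle should be, so I'm stopping to look.

Run:
```python
from h import *
c=cam('scene'); a=cv2.resize(c['bgr'][150:235,170:290],None,fx=6,fy=6,interpolation=cv2.INTER_CUBIC); cv2.imwrite('pics/h3.png',a)
w=pts(c); np.save('w3.npy',w); np.save('b3.npy',c['bgr'])
```

```text
(no output)
```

View pics/h3.png

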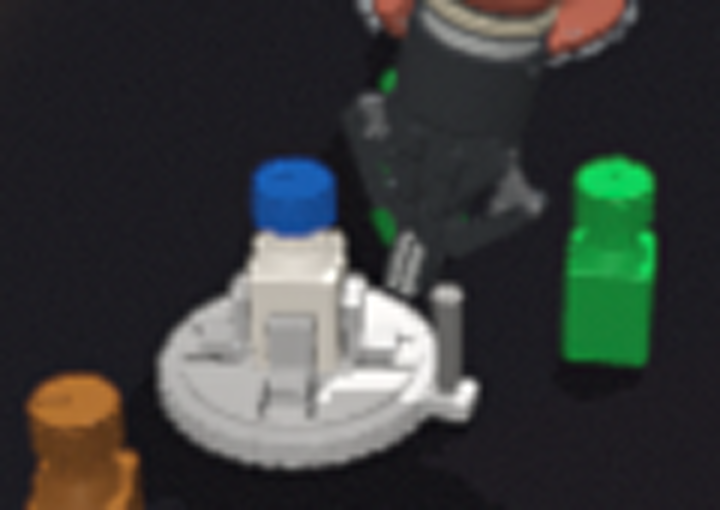

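The handle stands ahead of the shut fingers at crop (450,335), full-image pixel (245,206), farther along +x than the tool pose implied. I'll measure it.

Run:
```python
import numpy as np
w=np.load('w3.npy')
for v in range(198,213,2):
    for u in range(242,249): print(u,v,w[v,u].round(3),end=' ')
    print()
```

```text
242 198 [0.418 0.013 0.001] 243 198 [0.546 0.037 0.088] 244 198 [0.542 0.04  0.086] 245 198 [0.541 0.043 0.086] 246 198 [0.417 0.028 0.001] 247 198 [ 0.41   0.031 -0.003] 248 198 [ 0.412  0.035 -0.001] 
242 200 [0.551 0.034 0.083] 243 200 [0.553 0.038 0.085] 244 200 [0.555 0.042 0.087] 245 200 [0.552 0.044 0.085] 246 200 [0.549 0.048 0.083] 247 200 [ 0.42   0.033 -0.005] 248 200 [ 0.422  0.037 -0.004] 
242 202 [0.551 0.034 0.075] 243 202 [0.556 0.038 0.079] 244 202 [0.552 0.041 0.076] 245 202 [0.555 0.045 0.079] 246 202 [0.555 0.048 0.079] 247 202 [ 0.44   0.036 -0.   ] 248 202 [ 0.438  0.039 -0.001] 
242 204 [0.55  0.034 0.066] 243 204 [0.553 0.038 0.068] 244 204 [0.554 0.041 0.07 ] 245 204 [0.551 0.044 0.068] 246 204 [0.55  0.048 0.068] 247 204 [0.454 0.038 0.   ] 248 204 [ 0.453  0.041 -0.   ] 
242 206 [0.552 0.034 0.059] 243 206 [0.553 0.038 0.06 ] 244 206 [0.555 0.042 0.062] 245 206 [0.552 0.045 0.06 ] 246 206 [0.551 0.048 0.06 ] 247 206 [ 0.463  0.039 -0.002] 248 206 [ 0.463  0.043 -0.002] 
242 208 [0.548 0.034 0.048] 243 208 [0.555 0.038 0.054] 244 208 [0.555 0.042 0.054] 245 208 [0.555 0.045 0.054] 246 208 [0.549 0.048 0.05 ] 247 208 [ 0.478  0.041 -0.001] 248 208 [ 0.476  0.044 -0.001] 
242 210 [0.546 0.033 0.038] 243 210 [0.552 0.038 0.043] 244 210 [0.556 0.042 0.046] 245 210 [0.554 0.045 0.045] 246 210 [0.55  0.048 0.042] 247 210 [ 0.489  0.043 -0.001] 248 210 [ 0.488  0.046 -0.002] 
242 212 [0.546 0.033 0.03 ] 243 212 [0.556 0.038 0.038] 244 212 [0.56  0.042 0.041] 245 212 [0.551 0.044 0.034] 246 212 [0.553 0.048 0.036] 247 212 [ 0.498  0.044 -0.004] 248 212 [ 0.502  0.048 -0.001]
```

```bash
python3 - <<'E'
import numpy as np
w=np.load('w3.npy'); b=np.load('b3.npy')
for v in range(186,204,2):
    for u in range(232,243,2): print(u,v,w[v,u].round(3),b[v,u],end=' ')
    print()
E
python3 o.py
```

```text
232 186 [ 0.334 -0.041 -0.002] [34 74 22] 234 186 [ 0.372 -0.025  0.023] [ 45 102  25] 236 186 [0.556 0.015 0.14 ] [49 50 44] 238 186 [0.561 0.023 0.144] [47 44 42] 240 186 [0.56  0.029 0.144] [50 47 44] 242 186 [0.564 0.036 0.147] [44 41 40] 
232 188 [ 0.345 -0.039 -0.005] [25 36 20] 234 188 [ 0.37  -0.026  0.012] [ 44 108  22] 236 188 [0.555 0.015 0.132] [54 59 50] 238 188 [0.561 0.023 0.136] [75 75 74] 240 188 [0.561 0.029 0.137] [48 45 43] 242 188 [0.566 0.037 0.141] [48 46 43] 
232 190 [ 0.363 -0.035 -0.003] [22 20 20] 234 190 [ 0.364 -0.027 -0.001] [37 67 27] 236 190 [0.557 0.015 0.125] [103 103 102] 238 190 [0.558 0.022 0.126] [93 95 94] 240 190 [0.567 0.03  0.133] [61 60 58] 242 190 [0.566 0.037 0.133] [46 43 42] 
232 192 [ 0.38  -0.032 -0.001] [25 19 22] 234 192 [ 0.377 -0.025 -0.002] [36 34 33] 236 192 [0.557 0.015 0.118] [127 130 129] 238 192 [0.559 0.022 0.119] [108 109 108] 240 192 [0.56  0.029 0.12 ] [94 94 93] 242 192 [0.562 0.036 0.122] [48 44 42] 
232 194 [ 0.395 -0.03  -0.   ] [23 17 18] 234 194 [ 0.395 -0.022  0.001] [54 53 52] 236 194 [0.559 0.015 0.11 ] [131 134 
[... 590 characters left out ...]
.013 0.001] [121 122 124] 
232 200 [ 0.477 -0.014  0.028] [250 253 255] 234 200 [ 0.467 -0.009  0.022] [238 240 242] 236 200 [ 0.433 -0.007 -0.   ] [160 162 164] 238 200 [ 0.431 -0.    -0.001] [50 48 49] 240 200 [0.432 0.008 0.001] [29 24 25] 242 200 [0.551 0.034 0.083] [89 90 92] 
232 202 [ 0.493 -0.011  0.031] [248 251 253] 234 202 [ 0.486 -0.005  0.026] [247 250 252] 236 202 [0.486 0.002 0.027] [248 250 252] 238 202 [0.48  0.008 0.024] [207 209 211] 240 202 [ 0.439  0.009 -0.004] [73 72 73] 242 202 [0.551 0.034 0.075] [72 73 73] 
[0.5465 0.0075 0.0599] [-167.2    5.   153.3] F [ 0.2 -3.2 -0.2] T [ 0.07 -0.    0.01] q [ 0.09  0.71 -0.46  1.83  0.69  0.88  0.31] toolz [-0.023 -0.236 -0.971]
```

Five views of detail agree on one thing. The real shut tips sit at z≈0.09 while the reported TCP says 0.06. The tips are therefore about 30 mm short of the reported TCP along the tool axis. That explains why I gripped only the top few mm of the handle, why the tool tilted, and why the tips just passed over the handle (top at 88 mm). From here I'll work with that 30 mm offset and confirm it by contact.

>>> step_arm(rows=[0,0.01,0.01,0,1,0,0.03,0,0,1,0.001,0.035,0,0,1,0,0,0,0,1,0,0,-0.02,0,1,0,0,-0.015,0,1,0,0,0,0,1])

```text
time: 9.4
ee_pos: [0.5491, 0.0903, 0.0394]
ee_rot: [-2.928, 0.091, 2.676]
force: [0.3, 0.0, 0.4]
opening: -0.0001
```

```bash
python3 o.py
```

```text
[0.5491 0.0903 0.0394] [-167.8    5.2  153.3] F [0.3 0.  0.4] T [ 0.27  0.01 -0.02] q [-0.05  0.76 -0.46  1.79  0.68  0.89  0.18] toolz [-0.016 -0.229 -0.973]
```

>>> step_arm(rows=[0,-0.005,-0.012,0,1,0,-0.013,0,0,1,0,-0.013,0,0,1,0,-0.013,0,0,1,0,-0.013,0,0,1])

```text
time: 9.9
ee_pos: [0.5502, 0.0527, 0.0273]
ee_rot: [-2.968, 0.081, 2.68]
force: [-4.8, 26.5, -0.5]
opening: -0.0002
```

```bash
python3 o.py
```

```text
[0.5502 0.0527 0.0273] [-170.1    4.6  153.6] F [-4.8 26.5 -0.5] T [ 5.61  0.97 -0.36] q [ 0.04  0.76 -0.46  1.84  0.71  0.81  0.23] toolz [-0.006 -0.19  -0.982]
```

>>> step_arm(rows=[0,-0.012,0,0,1,0,-0.012,0,0,1,0,-0.012,0,0,1,0,-0.012,0,0,1,0,-0.012,0,0,1,0,-0.012,0,0,1])

```text
time: 10.5
ee_pos: [0.5556, 0.0579, 0.0307]
ee_rot: [-3.105, 0.054, 2.718]
force: [0.4, 17.3, -6.3]
opening: 0.0
```

```bash
python3 o.py
```

```text
[0.5556 0.0579 0.0307] [-177.9    3.1  155.7] F [ 0.4 17.3 -6.3] T [ 3.75 -0.12  0.07] q [ 0.16  0.74 -0.54  1.88  0.68  0.7   0.34] toolz [ 0.034 -0.056 -0.998]
```

>>> step_arm(rows=[-0.006,-0.012,0,0,1,-0.003,-0.012,0,0,1,0,-0.012,0,0,1,0,-0.012,0,0,1])

```text
time: 10.9
ee_pos: [0.5553, 0.0628, 0.034]
ee_rot: [3.079, 0.048, 2.746]
force: [1.0, 19.6, -10.4]
opening: -0.0003
```

```bash
python3 o.py
```

```text
[0.5553 0.0628 0.034 ] [176.4   2.8 157.3] F [  1.   19.6 -10.4] T [ 3.92 -0.21  0.15] q [ 0.24  0.74 -0.6   1.91  0.67  0.61  0.41] toolz [ 0.069  0.039 -0.997]
```

The push straightened the tool to about 4.5° of tilt, with contact where expected, which confirms the 30 mm offset. Now I'll regrasp the handle at its proper height.

>>> step_arm(rows=[0,0.015,0.01,0,1,0,0.01,0.03,0,1,0,0,0.03,-8,0,0,0,0,-8,0,0,0,0,-8,0,0,0,0,-8,0,0,0,0,-8,0,0,0,0,-8,0])

```text
time: 11.7
ee_pos: [0.5557, 0.0791, 0.1126]
ee_rot: [3.073, 0.054, 1.864]
force: [-0.0, -0.0, 0.3]
opening: 0.0843
```

>>> step_arm(rows=[0,0,0,-8,0,0,0,0,-8,0,0,0,0,-8,0,0,0,0,0,0])

```text
time: 12.1
ee_pos: [0.5562, 0.0736, 0.1172]
ee_rot: [3.068, 0.059, 1.421]
force: [-0.0, 0.8, 0.5]
opening: 0.0854
```

```bash
python3 o.py
```

```text
[0.5562 0.0736 0.1172] [175.8   3.4  81.4] F [-0.   0.8  0.5] T [0.05 0.08 0.03] q [-0.05  0.56 -0.25  1.83  0.32  0.75 -0.65] toolz [ 0.064 -0.069 -0.996]
```

>>> step_arm(rows=[-0.003,-0.017,0,0,0,-0.002,-0.015,0,0,0,0,0,0,0,0,0,0,0,0,0])

```text
time: 12.5
ee_pos: [0.551, 0.0377, 0.1193]
ee_rot: [3.066, 0.06, 1.426]
force: [-0.4, 0.2, -0.6]
opening: 0.0852
```

>>> step_arm(rows=[0,0,-0.03,0,0,0,0,-0.03,0,0,0,0,-0.022,0,0,0,0,-0.005,0,0,0,0,0,0,0])

```text
time: 13.0
ee_pos: [0.5539, 0.0402, 0.0319]
ee_rot: [3.06, 0.055, 1.43]
force: [-0.2, -1.0, 0.5]
opening: 0.0857
```

```bash
python3 o.py
```

```text
[0.5539 0.0402 0.0319] [175.3   3.2  81.9] F [-0.2 -1.   0.5] T [ 0.12  0.02 -0.01] q [-0.03  0.67 -0.19  1.93  0.4   0.52 -0.67] toolz [ 0.073 -0.066 -0.995]
```

>>> step_arm(rows=[-0.002,-0.002,-0.012,0,0,0,0,0,0,0,0,0,0,0,1,0,0,0,0,1,0,0,0,0,1,0,0,0,0,1,0,0,0,0,1], grip_force=40)

```text
time: 13.7
ee_pos: [0.5488, 0.0413, 0.0251]
ee_rot: [3.065, 0.055, 1.432]
force: [-2.6, 1.3, 3.1]
opening: 0.0156
```

```bash
python3 o.py
```

```text
[0.5488 0.0413 0.0251] [175.6   3.1  82. ] F [-2.6  1.3  3.1] T [ 0.41  1.41 -0.  ] q [-0.04  0.68 -0.19  1.94  0.41  0.5  -0.68] toolz [ 0.069 -0.065 -0.996]
```

The opening is 15.6 mm, so the 16 mm handle is properly gripped. I'll continue the swing.

>>> step_arm(rows=[0.011,-0.002,0,-2,1,0.011,-0.003,0,-3,1])

```text
time: 13.9
ee_pos: [0.5519, 0.0399, 0.0249]
ee_rot: [3.099, 0.064, 1.347]
force: [-15.1, 5.2, 16.7]
opening: 0.015
```

```bash
python3 o.py
```

```text
[0.5519 0.0399 0.0249] [177.6   3.7  77.2] F [-15.1   5.2  16.7] T [ 0.89  3.75 -0.  ] q [-0.04  0.7  -0.18  1.89  0.36  0.57 -0.71] toolz [ 0.027 -0.072 -0.997]
```

>>> step_arm(rows=[0.014,-0.003,0,-3,1,0.014,-0.004,0,-3,1,0.014,-0.004,0,-3,1])

```text
time: 14.2
ee_pos: [0.5528, 0.0374, 0.0243]
ee_rot: [-3.107, 0.092, 1.196]
force: [-24.4, 4.3, 17.4]
opening: 0.0149
```

```bash
python3 o.py
```

```text
[0.5528 0.0374 0.0243] [-178.     5.3   68.5] F [-24.4   4.3  17.4] T [ 0.92  4.15 -0.41] q [-0.03  0.73 -0.18  1.8   0.28  0.71 -0.77] toolz [-0.066 -0.073 -0.995]
```

>>> step_arm(rows=[0.015,-0.004,0,0,1,0.015,-0.005,0,0,1,0.015,-0.005,0,-3,1])

```text
time: 14.5
ee_pos: [0.5518, 0.0367, 0.0248]
ee_rot: [-3.02, 0.122, 1.162]
force: [-25.7, 5.2, 11.9]
opening: 0.0144
```

```bash
python3 o.py
python3 - <<'E'
from h import *
c=cam('scene'); a=cv2.resize(c['bgr'][160:225,180:270],None,fx=8,fy=8,interpolation=cv2.INTER_CUBIC); cv2.imwrite('pics/h4.png',a)
w=pts(c)
for v in range(200,218,2):
    print(v,[(u,w[v,u].round(3).tolist()) for u in range(240,252,2)])
E
```

```text
[0.5518 0.0367 0.0248] [-173.     7.    66.6] F [-25.7   5.2  11.9] T [ 0.59  2.38 -0.  ] q [-0.01  0.77 -0.2   1.72  0.23  0.85 -0.75] toolz [-0.159 -0.063 -0.985]
200 [(240, [0.587, 0.033, 0.107]), (242, [0.579, 0.039, 0.102]), (244, [0.59, 0.047, 0.111]), (246, [0.557, 0.049, 0.089]), (248, [0.558, 0.055, 0.09]), (250, [0.428, 0.045, 0.001])]
202 [(240, [0.611, 0.037, 0.116]), (242, [0.588, 0.04, 0.101]), (244, [0.583, 0.046, 0.098]), (246, [0.556, 0.048, 0.08]), (248, [0.557, 0.055, 0.081]), (250, [0.436, 0.046, -0.002])]
204 [(240, [0.609, 0.037, 0.107]), (242, [0.584, 0.039, 0.09]), (244, [0.581, 0.046, 0.089]), (246, [0.558, 0.049, 0.073]), (248, [0.554, 0.055, 0.071]), (250, [0.449, 0.048, -0.002])]
206 [(240, [0.585, 0.033, 0.082]), (242, [0.582, 0.039, 0.081]), (244, [0.578, 0.045, 0.078]), (246, [0.554, 0.048, 0.062]), (248, [0.465, 0.043, -0.0]), (250, [0.462, 0.05, -0.002])]
208 [(240, [0.58, 0.032, 0.07]), (242, [0.58, 0.039, 0.071]), (244, [0.578, 0.045, 0.07]), (246, [0.472, 0.036, -0.005]), (248, [0.476, 0.044, -0.002]), (250, [0.476, 0.052, -0.001])]
210 [(240, [0.577, 0.031, 0.06]), (242, [0.578, 0.038, 0.062]), (244, [0.574, 0.044, 0.059]), (246, [0.491, 0.039, -0.001]), (248, [0.489, 0.046, -0.001]), (250, [0.486, 0.053, -0.003])]
212 [(240, [0.542, 0.026, 0.026]), (242, [0.568, 0.037, 0.046]), (244, [0.566, 0.043, 0.045]), (246, [0.502, 0.041, -0.002]), (248, [0.504, 0.048, 0.001]), (250, [nan, nan, nan])]
214 [(240, [0.552, 0.027, 0.025]), (242, [0.567, 0.036, 0.037]), (244, [0.566, 0.043, 0.036]), (246, [0.513, 0.042, -0.002]), (248, [0.513, 0.05, -0.001]), (250, [0.509, 0.056, -0.004])]
216 [(240, [0.56, 0.028, 0.022]), (242, [0.565, 0.036, 0.027]), (244, [0.563, 0.043, 0.026]), (246, [0.555, 0.049, 0.021]), (248, [0.524, 0.051, -0.002]), (250, [0.526, 0.059, 0.0])]
```

View pics/h4.png

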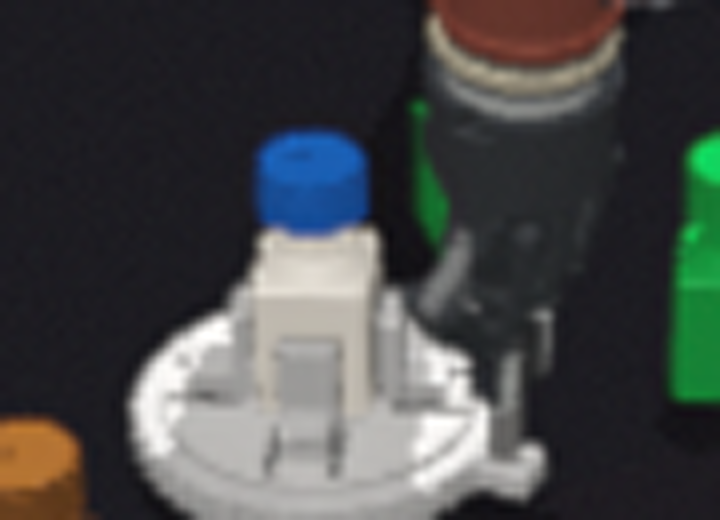

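The left jaw now touches the bottle (crop 388,335). The handle axis is at about (0.559, 0.040), bearing 72°, so the collar is at about 0.98. The push force is 25 N. I'll press a little more.

>>> step_arm(rows=[0.015,-0.005,0,0,1,0.015,-0.005,0,0,1,0.015,-0.005,0,0,1,0.015,-0.005,0,0,1])

```text
time: 14.95
ee_pos: [0.5471, 0.0378, 0.0279]
ee_rot: [-2.889, 0.163, 1.186]
force: [-31.9, 8.0, 9.8]
opening: 0.0151
```

```bash
python3 o.py
python3 - <<'E'
from h import *
c=cam('scene'); w=pts(c)
s=w[196:222,236:256].reshape(-1,3); b=s[(s[:,2]>.03)&(s[:,2]<.055)&(s[:,1]>.025)]; print(b[np.argsort(-b[:,0])][:14].round(3).tolist())
E
```

```text
[0.5471 0.0378 0.0279] [-165.6    9.4   67.9] F [-31.9   8.    9.8] T [-0.05  2.26 -0.9 ] q [ 0.01  0.83 -0.22  1.6   0.19  1.04 -0.7 ] toolz [-0.29  -0.052 -0.955]
[[0.571, 0.041, 0.036], [0.571, 0.037, 0.031], [0.57, 0.044, 0.04], [0.57, 0.037, 0.039], [0.569, 0.033, 0.034], [0.569, 0.037, 0.051], [0.569, 0.037, 0.047], [0.569, 0.033, 0.042], [0.569, 0.04, 0.043], [0.569, 0.04, 0.047], [0.569, 0.033, 0.038], [0.569, 0.033, 0.05], [0.568, 0.044, 0.046], [0.568, 0.037, 0.041]]
```

The axis is now at (0.562, 0.039), collar about 1.02 with over 25 N of push. I'll release, straighten the tool radially against the handle as before with a little overcorrection, then press once more.

>>> step_arm(rows=[0,0,0,0,0,0,0,0,0,0,0,0,0,0,0,0,0,0,0,0,0,0,0.03,0,0,0,0,0.04,0,0,0,0.02,0.02,8,0,0.003,0.02,0,8,0.5])

```text
time: 15.8
ee_pos: [0.5483, 0.0719, 0.1213]
ee_rot: [-2.885, 0.174, 1.462]
force: [0.2, 1.7, -0.7]
opening: 0.0733
```

>>> step_arm(rows=[0.003,0.01,0,8,1,0.003,0,0,8,1,0.003,0,0,8,1,0,0,0,8,1,0,0,0,8,1,0,0,0,8,1,0,0,0,8,1,0,0,0,0,1])

```text
time: 16.6
ee_pos: [0.568, 0.0866, 0.1253]
ee_rot: [-2.906, 0.175, 2.477]
force: [0.0, 0.9, 0.2]
opening: 0.0004
```

```bash
python3 o.py
python3 - <<'E'
from h import *
c=cam('scene'); w=pts(c)
s=w[190:225,236:256].reshape(-1,3); b=s[(s[:,2]>.035)&(s[:,2]<.08)&(s[:,1]>.025)&(s[:,0]>.545)]; print(b.shape,np.median(b,0).round(4),b[:,1].min(),b[:,1].max())
E
```

```text
[0.568  0.0866 0.1253] [-166.5   10.   141.9] F [0.  0.9 0.2] T [ 0.35 -0.01  0.03] q [-0.06  0.67 -0.47  1.67  0.62  1.1   0.07] toolz [-0.01  -0.288 -0.958]
(54, 3) [0.5525 0.0416 0.0589] 0.03349671250217595 0.04833794593525717
```

The handle rests at (0.547, 0.041) again, bearing 80°, the same place as after the first swing. It sprang back from 70°, so the jaws are loaded and the collar rests where spring force equals collar friction. In other words the grip is as firm as the collar can hold by itself. Now I'll straighten the tool.

>>> step_arm(rows=[-0.006,0.002,-0.02,0,1,-0.005,0,-0.03,0,1,-0.002,0,-0.03,0,1,0,0,0,0,1,0,-0.008,0,0,1,0,-0.012,0,0,1,0,-0.013,0,0,1,0,-0.013,0,0,1], grip_force=60)

```text
time: 17.45
ee_pos: [0.566, 0.0385, 0.049]
ee_rot: [-2.922, 0.19, 2.447]
force: [0.1, -1.1, 0.6]
opening: -0.0001
```

```bash
python3 o.py
```

```text
[0.566  0.0385 0.049 ] [-167.4   10.9  140.2] F [ 0.1 -1.1  0.6] T [0.29 0.05 0.  ] q [-0.02  0.74 -0.41  1.78  0.72  0.9  -0.01] toolz [ 0.003 -0.285 -0.959]
```

>>> step_arm(rows=[0,0.015,0,0,1,0,0.02,0,0,1,0,0,0,0,1,-0.013,0,-0.008,0,1,0,0,0,0,1])

```text
time: 17.95
ee_pos: [0.5546, 0.071, 0.0437]
ee_rot: [-2.925, 0.195, 2.44]
force: [0.1, 0.1, -0.2]
opening: -0.0001
```

```bash
python3 o.py
```

```text
[0.5546 0.071  0.0437] [-167.6   11.2  139.8] F [ 0.1  0.1 -0.2] T [ 0.3  -0.03 -0.02] q [-0.08  0.75 -0.4   1.8   0.72  0.9  -0.08] toolz [ 0.006 -0.287 -0.958]
```

>>> step_arm(rows=[-0.006,0,-0.01,0,1,0,-0.012,-0.002,0,1,0,-0.013,0,0,1,0,-0.013,0,0,1,-0.001,-0.013,0,0,1,-0.001,-0.013,0,0,1])

```text
time: 18.55
ee_pos: [0.5511, 0.052, 0.0317]
ee_rot: [-2.998, 0.16, 2.455]
force: [-2.5, 17.8, 0.9]
opening: -0.0003
```

```bash
python3 o.py
```

```text
[0.5511 0.052  0.0317] [-171.8    9.2  140.7] F [-2.5 17.8  0.9] T [ 3.88  0.66 -0.17] q [ 0.    0.74 -0.42  1.87  0.74  0.77 -0.04] toolz [ 0.032 -0.211 -0.977]
```

>>> step_arm(rows=[-0.003,-0.013,0,0,1,-0.003,-0.013,0,0,1,-0.003,-0.013,0,0,1,-0.003,-0.013,0,0,1,-0.003,-0.013,0,0,1,-0.003,-0.013,0,0,1])

```text
time: 19.15
ee_pos: [0.5519, 0.0595, 0.0346]
ee_rot: [3.13, 0.113, 2.496]
force: [3.2, 18.9, -10.6]
opening: 0.0
```

```bash
python3 o.py
```

```text
[0.5519 0.0595 0.0346] [179.4   6.5 143. ] F [  3.2  18.9 -10.6] T [ 4.31 -0.33  0.41] q [ 0.13  0.71 -0.49  1.94  0.74  0.6   0.05] toolz [ 0.097 -0.059 -0.994]
```

>>> step_arm(rows=[0,0.02,0,-8.4,1,0,0,0,-8.4,1,0,0,0,-8.4,1,0,0,0,-8.4,1,0,0,0,-8.4,1,0,0,0,-8.4,1,0,0,0,-8.4,1,0,0,0,0,1])

```text
time: 19.95
ee_pos: [0.5551, 0.0701, 0.0352]
ee_rot: [3.123, 0.115, 1.441]
force: [-0.1, -0.4, 0.0]
opening: 0.0002
```

```bash
python3 o.py
```

```text
[0.5551 0.0701 0.0352] [178.9   6.6  82.6] F [-0.1 -0.4  0. ] T [ 0.11  0.01 -0.03] q [-0.09  0.71 -0.23  1.84  0.42  0.68 -0.73] toolz [ 0.004 -0.117 -0.993]
```

>>> step_arm(rows=[-0.006,-0.006,-0.004,0,1,0,-0.013,0,0,1,0,-0.013,0,0,1,-0.001,-0.013,0,0,1,-0.001,-0.013,0,0,1,-0.001,-0.013,0,0,1])

```text
time: 20.55
ee_pos: [0.549, 0.0587, 0.0318]
ee_rot: [3.107, 0.021, 1.49]
force: [1.4, 20.1, -7.1]
opening: 0.0001
```

```bash
python3 o.py
```

```text
[0.549  0.0587 0.0318] [178.    1.2  85.4] F [ 1.4 20.1 -7.1] T [ 4.4  -0.15  0.17] q [ 0.03  0.69 -0.3   1.9   0.41  0.58 -0.63] toolz [ 0.033 -0.023 -0.999]
```

Tilt is down to about 2°. Now I'll rise, open, and turn to a high yaw for the screwing stroke.

>>> step_arm(rows=[0,0.015,0.01,0,1,0,0.01,0.03,0,0,0,0,0.04,8,0,0,0,0.04,8,0,0,0,0.01,8,0,0,0,0,8,0,0,0,0,8,0,0,0,0,8,0])

```text
time: 21.35
ee_pos: [0.5439, 0.077, 0.1682]
ee_rot: [3.116, 0.036, 2.372]
force: [-0.5, -0.7, 0.3]
opening: 0.0857
```

>>> step_arm(rows=[0,0,0,8,0,0,0,0,8,0,0,0,0,8,0,0,0,0,8,0,0,0,0,8,0,0,0,0,8,0,0,0,0,8,0,0,0,0,0,0])

```text
time: 22.15
ee_pos: [0.5403, 0.0592, 0.1681]
ee_rot: [3.138, 0.037, -2.893]
force: [0.8, -0.1, 0.0]
opening: 0.0853
```

```bash
python3 o.py
python3 - <<'E'
from h import *
cs={n:cam(n) for n in ['scene','top']}
for n,c in cs.items():
    hsv=cv2.cvtColor(c['bgr'],cv2.COLOR_BGR2HSV); b=cv2.inRange(hsv,(105,150,50),(130,255,255)); 
    k,l,s,ce=cv2.connectedComponentsWithStats(b)
    for i in range(1,k):
        if s[i,4]>30:
            x,y,w,h,a=s[i]; q=pts(c)[l==i]; print(n,s[i],ce[i],'mid ray', ray(c,ce[i][0],ce[i][1],.134 if n=='scene' else .14), 'ytop',np.nanpercentile(q[:,2],97),'rng',np.nanpercentile(q,[2,98],axis=0).round(4).tolist())
c=cs['scene']; w=pts(c); s=w[190:225,236:256].reshape(-1,3); b=s[(s[:,2]>.035)&(s[:,2]<.08)&(s[:,1]>.025)&(s[:,0]>.54)]; print('handle',np.median(b,0))
a=cv2.resize(c['bgr'][160:225,180:260],None,fx=6,fy=6,interpolation=cv2.INTER_CUBIC); t=cv2.resize(cs['top']['bgr'][150:215,265:320],None,fx=6,fy=6,interpolation=cv2.INTER_CUBIC)[:390]
cv2.imwrite('pics/c5.png',np.hstack([a,t])[:,:800])
E
```

```text
[0.5403 0.0592 0.1681] [ 179.8    2.1 -165.8] F [ 0.8 -0.1  0. ] T [-0.04  0.04  0.03] q [ 0.45  0.63 -0.96  1.79  0.61  1.    1.07] toolz [ 0.035  0.012 -0.999]
scene [211 175  16  14 172] [218.34883721 181.77325581] mid ray [ 0.5291473  -0.04958592  0.134     ] ytop 0.14827160492781616 rng [[0.2639, -0.1311, -0.0028], [0.5564, -0.0258, 0.1484]]
handle [0.55249031 0.04174276 0.05758198]
```

View pics/c5.png

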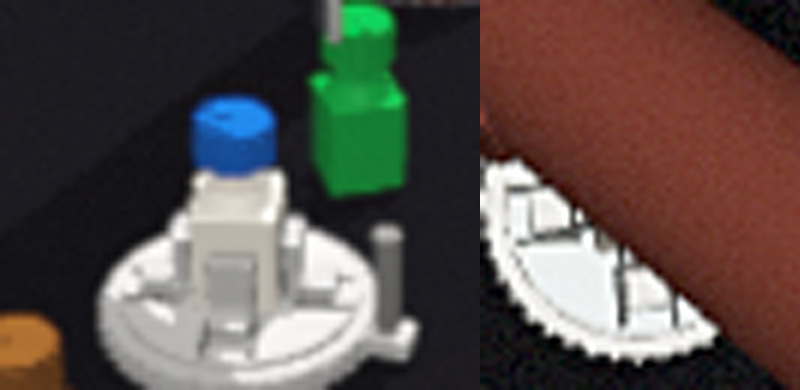

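The handle is at bearing 80° and the jaws look close against the bottle (crop 183 and 292,255). The handle chord gives 0.83 rad from the start pose, and it springs back when released. I'll test clamp firmness by gripping the cap and nudging it sideways before any screwing.

>>> step_arm(rows=[-0.001,-0.035,0,0,0,-0.002,-0.035,0,0,0,-0.002,-0.025,0,0,0,0,0,0,0,0,0,0,0,0,0])

```text
time: 22.75
ee_pos: [0.5342, -0.0377, 0.1694]
ee_rot: [-3.142, 0.038, -2.902]
force: [0.0, 1.6, 0.4]
opening: 0.085
```

```bash
python3 o.py
```

```text
[ 0.5342 -0.0377  0.1694] [-180.     2.2 -166.3] F [0.  1.6 0.4] T [-0.01  0.05 -0.  ] q [ 0.65  0.62 -0.98  1.81  0.61  1.    1.24] toolz [ 0.037  0.009 -0.999]
```

>>> step_arm(rows=[-0.001,-0.009,-0.01,0,0,0,0,-0.025,0,0,0,0,-0.025,0,0,0,0,-0.015,0,0,0,0,0,0,0])

```text
time: 23.25
ee_pos: [0.533, -0.0434, 0.0912]
ee_rot: [-3.141, 0.04, -2.897]
force: [0.0, -0.5, -0.5]
opening: 0.0858
```

```bash
python3 o.py
```

```text
[ 0.533  -0.0434  0.0912] [-180.     2.3 -166. ] F [ 0.  -0.5 -0.5] T [0.01 0.1  0.01] q [ 0.6   0.71 -0.88  1.9   0.74  0.84  1.15] toolz [ 0.039  0.009 -0.999]
```

>>> step_arm(rows=[-0.001,-0.004,-0.008,0,0,0,0,0,0,0.4,0,0,0,0,1,0,0,0,0,1,0,0,0,0,1,0,0,0,0,1], grip_force=40)

```text
time: 23.85
ee_pos: [0.5332, -0.0471, 0.0846]
ee_rot: [-3.139, 0.043, -2.896]
force: [0.4, 0.5, -3.7]
opening: 0.0418
```

```bash
python3 o.py
```

```text
[ 0.5332 -0.0471  0.0846] [-179.9    2.5 -165.9] F [ 0.4  0.5 -3.7] T [0.21 0.03 0.07] q [ 0.6   0.72 -0.87  1.91  0.75  0.83  1.14] toolz [ 0.043  0.008 -0.999]
```

The cap is gripped and well centred (opening 41.8 mm, side force about 0). Nudge test:

>>> step_arm(rows=[0,0.006,0,0,1,0,0.004,0,0,1])

```text
time: 24.05
ee_pos: [0.5331, -0.0475, 0.0843]
ee_rot: [-3.123, 0.037, -2.902]
force: [0.4, -6.8, 2.6]
opening: 0.042
```

>>> step_arm(rows=[0,-0.006,0,0,1,0,-0.006,0,0,1,0,-0.004,0,0,1])

```text
time: 24.35
ee_pos: [0.5332, -0.0468, 0.0847]
ee_rot: [3.134, 0.048, -2.894]
force: [1.7, 3.7, -4.0]
opening: 0.0416
```

>>> step_arm(rows=[0,0.004,0,0,1,0.006,0.002,0,0,1,0.006,0,0,0,1])

```text
time: 24.65
ee_pos: [0.5327, -0.0474, 0.0839]
ee_rot: [-3.139, 0.017, -2.897]
force: [-14.9, 0.5, 14.7]
opening: 0.0423
```

>>> step_arm(rows=[-0.006,0,0,0,1,-0.006,0,0,0,1,-0.006,0,0,0,1])

```text
time: 24.95
ee_pos: [0.5327, -0.0471, 0.0855]
ee_rot: [-3.138, 0.056, -2.898]
force: [13.8, -0.0, -19.2]
opening: 0.0418
```

```bash
python3 o.py
```

```text
[ 0.5327 -0.0471  0.0855] [-179.8    3.2 -166.1] F [ 13.8  -0.  -19.2] T [ 0.13 -2.7  -0.08] q [ 0.6   0.71 -0.87  1.92  0.76  0.81  1.13] toolz [ 0.055  0.01  -0.998]
```

The cap moved less than about 1 mm under ±14 N, so the bottle is held. Now I'll screw it clockwise.

>>> step_arm(rows=[0.002,0,0,0,1,0,0,0,-6,1,0,0,0,-6,1,0,0,0,-6,1,0,0,0,-6,1], grip_force=70)

```text
time: 25.45
ee_pos: [0.5335, -0.0481, 0.0847]
ee_rot: [-3.137, 0.053, 2.948]
force: [0.6, -1.0, -3.5]
opening: 0.0411
```

```bash
python3 o.py
```

```text
[ 0.5335 -0.0481  0.0847] [-179.8    3.   168.9] F [ 0.6 -1.  -3.5] T [-0.02 -0.01  0.08] q [ 0.52  0.67 -0.74  1.92  0.69  0.76  0.76] toolz [ 0.051 -0.014 -0.999]
```

>>> step_arm(rows=[0,0,0,-6,1,0,0,0,-6,1,0,0,0,-6,1,0,0,0,-6,1])

```text
time: 25.85
ee_pos: [0.5331, -0.0491, 0.0844]
ee_rot: [-3.135, 0.053, 2.512]
force: [0.4, -0.8, -2.5]
opening: 0.0411
```

```bash
python3 o.py
```

```text
[ 0.5331 -0.0491  0.0844] [-179.6    3.   143.9] F [ 0.4 -0.8 -2.5] T [ 0.05 -0.02  0.03] q [ 0.43  0.64 -0.61  1.91  0.6   0.74  0.4 ] toolz [ 0.039 -0.036 -0.999]
```

>>> step_arm(rows=[0,0,0,-6,1,0,0,0,-6,1,0,0,0,-6,1])

```text
time: 26.15
ee_pos: [0.5324, -0.0497, 0.0842]
ee_rot: [-3.133, 0.054, 2.185]
force: [0.2, -1.5, -1.7]
opening: 0.0409
```

```bash
python3 o.py
```

```text
[ 0.5324 -0.0497  0.0842] [-179.5    3.1  125.2] F [ 0.2 -1.5 -1.7] T [ 0.12 -0.01  0.51] q [ 0.36  0.62 -0.52  1.9   0.53  0.73  0.14] toolz [ 0.024 -0.048 -0.999]
```

Torque has jumped to 0.5 N m after 69°. I'll confirm the stop.

>>> step_arm(rows=[0,0,0,-5,1,0,0,0,-5,1])

```text
time: 26.35
ee_pos: [0.5319, -0.0498, 0.0842]
ee_rot: [-3.13, 0.058, 2.023]
force: [0.7, -2.2, -0.5]
opening: 0.0412
```

```bash
python3 o.py
```

```text
[ 0.5319 -0.0498  0.0842] [-179.4    3.3  115.9] F [ 0.7 -2.2 -0.5] T [-0.23  0.    1.26] q [ 0.32  0.62 -0.47  1.9   0.5   0.73  0.  ] toolz [ 0.015 -0.057 -0.998]
```

>>> step_arm(rows=[0,0,0,0,1,0,0,0,0,1,0,0,0,0,1])

```text
time: 26.65
ee_pos: [0.532, -0.05, 0.0842]
ee_rot: [-3.129, 0.061, 2.037]
force: [-0.6, -1.9, -1.6]
opening: 0.0415
```

```bash
python3 o.py
```

```text
[ 0.532  -0.05    0.0842] [-179.3    3.5  116.7] F [-0.6 -1.9 -1.6] T [-0.09 -0.09  0.88] q [ 0.32  0.62 -0.47  1.9   0.5   0.73  0.01] toolz [ 0.016 -0.06  -0.998]
```

>>> step_arm(rows=[0,0,0,-4,1], grip_force=100)

```text
time: 26.75
ee_pos: [0.5318, -0.05, 0.0843]
ee_rot: [-3.129, 0.062, 1.971]
force: [-0.8, -1.5, -1.0]
opening: 0.0408
```

```bash
python3 o.py
```

```text
[ 0.5318 -0.05    0.0843] [-179.3    3.5  112.9] F [-0.8 -1.5 -1. ] T [-0.18  0.2   2.23] q [ 0.31  0.62 -0.45  1.9   0.49  0.73 -0.04] toolz [ 0.012 -0.062 -0.998]
```

>>> step_arm(rows=[0,0,0,-4,1])

```text
time: 26.85
ee_pos: [0.5316, -0.0501, 0.0843]
ee_rot: [-3.128, 0.064, 1.912]
force: [-0.6, -2.7, -2.0]
opening: 0.0405
```

```bash
python3 o.py
python3 - <<'E'
from h import *
c=cam('scene'); a=cv2.resize(c['bgr'][165:225,190:270],None,fx=9,fy=9,interpolation=cv2.INTER_CUBIC); cv2.imwrite('pics/c6.png',a)
w=pts(c); s=w[190:225,236:256].reshape(-1,3); b=s[(s[:,2]>.035)&(s[:,2]<.08)&(s[:,1]>.025)&(s[:,0]>.54)]; print('handle',np.median(b,0))
E
```

```text
[ 0.5316 -0.0501  0.0843] [-179.2    3.6  109.6] F [-0.6 -2.7 -2. ] T [-0.31  0.07  3.36] q [ 0.3   0.61 -0.43  1.89  0.47  0.73 -0.09] toolz [ 0.008 -0.065 -0.998]
handle [0.55289269 0.04144634 0.05841206]
```

View pics/c6.png

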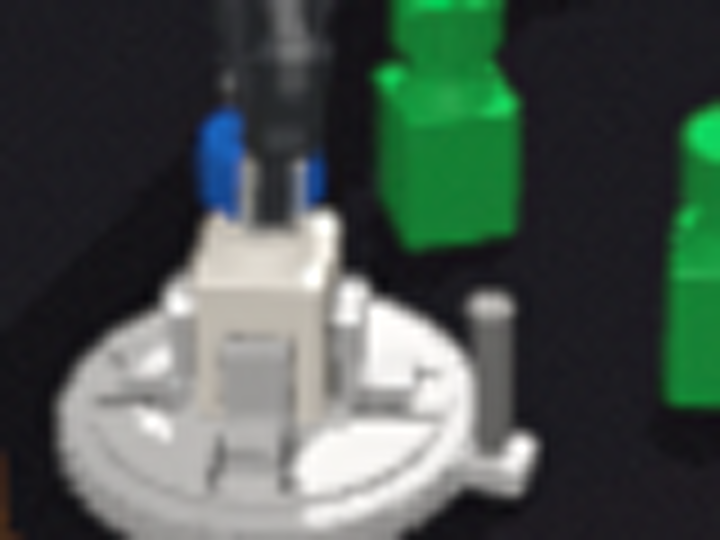

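The jaws bear on the bottle (crop 180 and 345,330), the gripper is on the cap, and the handle hasn't moved. Torque rises stiffly, so the cap is against its stop. I'll check from the depth of its front face whether the bottle turned in the jaws.

```bash
python3 - <<'E'
from h import *
from scipy.spatial.transform import Rotation as Ro
c0=dict(np.load('scene0.npz')); c0['rotation']=Ro.from_euler('xyz',c0['rotation']).as_matrix()
def face(cs):
    P=[]
    for c in cs:
        w=pts(c); s=w.reshape(-1,3); b=c['bgr'].reshape(-1,3).min(1)
        m=(s[:,2]>.05)&(s[:,2]<.092)&(abs(s[:,1]+.049)<.022)&(abs(s[:,0]-.555)<.02)&(b>60)
        m&=~((s[:,2]<.075)&(abs(s[:,1]+.05)<.016))
        P.append(s[m])
    P=np.vstack(P)
    A=np.c_[P[:,1]+.05,P[:,2]-.075,np.ones(len(P))]
    for _ in range(3):
        k,*_r=np.linalg.lstsq(A,P[:,0],rcond=None); e=P[:,0]-A@k; g=abs(e)<2.5*e.std(); A,P=A[g],P[g]
    return len(P),np.degrees(np.arctan(k[0])).round(2),k[2].round(4),e.std().round(4), 'err deg',np.degrees(e.std()/np.sqrt(len(P))/P[:,1].std()).round(2)
print('start',face([c0]))
print('now',[face([cam('scene')]) for _ in range(5)])
E
python3 o.py
```

```text
start (66, np.float64(-4.41), np.float64(0.5558), np.float64(0.0026), 'err deg', np.float64(1.29))
now [(66, np.float64(-1.75), np.float64(0.5576), np.float64(0.0023), 'err deg', np.float64(1.14)), (71, np.float64(-0.17), np.float64(0.5582), np.float64(0.0025), 'err deg', np.float64(1.22)), (66, np.float64(-2.66), np.float64(0.5581), np.float64(0.0022), 'err deg', np.float64(1.17)), (70, np.float64(-2.77), np.float64(0.5582), np.float64(0.0026), 'err deg', np.float64(1.32)), (77, np.float64(-0.64), np.float64(0.5577), np.float64(0.0019), 'err deg', np.float64(0.86))]
[ 0.5316 -0.0499  0.0843] [-179.2    3.6  109.3] F [-0.9 -3.7 -0.9] T [-0.4   0.06  3.27] q [ 0.3   0.61 -0.43  1.89  0.47  0.73 -0.09] toolz [ 0.008 -0.063 -0.998]
```

The face is centred now: it moved +2 mm onto the chuck axis and is within about 2° of square. I'll unwind in steps to find the torque-free home yaw.

>>> step_arm(rows=[0,0,0,3,1])

```text
time: 27.25
ee_pos: [0.5317, -0.0499, 0.0843]
ee_rot: [-3.128, 0.063, 1.963]
force: [0.7, -3.5, -0.9]
opening: 0.0406
```

```bash
python3 o.py
```

```text
[ 0.5317 -0.0499  0.0843] [-179.2    3.6  112.5] F [ 0.7 -3.5 -0.9] T [-0.37 -0.1   2.18] q [ 0.31  0.61 -0.45  1.9   0.48  0.73 -0.05] toolz [ 0.012 -0.063 -0.998]
```

>>> step_arm(rows=[0,0,0,3,1])

```text
time: 27.35
ee_pos: [0.5319, -0.0499, 0.0844]
ee_rot: [-3.129, 0.061, 2.012]
force: [-0.1, -2.9, -2.6]
opening: 0.0408
```

```bash
python3 o.py
```

```text
[ 0.5319 -0.0499  0.0844] [-179.3    3.5  115.3] F [-0.1 -2.9 -2.6] T [-0.15 -0.05  1.17] q [ 0.32  0.62 -0.46  1.9   0.5   0.73 -0.01] toolz [ 0.015 -0.061 -0.998]
```

>>> step_arm(rows=[0,0,0,3,1])

```text
time: 27.45
ee_pos: [0.532, -0.0498, 0.0843]
ee_rot: [-3.131, 0.059, 2.055]
force: [0.8, -2.2, -1.8]
opening: 0.0407
```

```bash
python3 o.py
```

```text
[ 0.532  -0.0498  0.0843] [-179.4    3.4  117.7] F [ 0.8 -2.2 -1.8] T [-0.05 -0.09  0.36] q [ 0.33  0.62 -0.48  1.9   0.5   0.73  0.03] toolz [ 0.018 -0.057 -0.998]
```

>>> step_arm(rows=[0,0,0,3,1])

```text
time: 27.55
ee_pos: [0.5322, -0.0497, 0.0844]
ee_rot: [-3.133, 0.055, 2.093]
force: [1.4, -0.5, -1.4]
opening: 0.0403
```

```bash
python3 o.py
```

```text
[ 0.5322 -0.0497  0.0844] [-179.5    3.2  119.9] F [ 1.4 -0.5 -1.4] T [ 0.04 -0.02 -0.07] q [ 0.34  0.62 -0.49  1.9   0.51  0.73  0.06] toolz [ 0.02  -0.052 -0.998]
```

Home (torque-free) is at yaw 118.7°, and the wind-up is fully elastic. Before backing off, I'll compare the chuck's yaw from the jaw tops with the bottle face.

Run:
```python
from h import *
from scipy.spatial.transform import Rotation as Ro
def jaws(c,n):
    s=pts(c).reshape(-1,3); C=np.array([.531,-.0475]); d=s[:,:2]-C
    z=(s[:,2]>.062)&(s[:,2]<.082)
    L=s[z&(abs(d[:,0])<.025)&(d[:,1]>.028)&(d[:,1]<.066)]; R=s[z&(abs(d[:,0])<.025)&(d[:,1]<-.028)&(d[:,1]>-.066)]
    F=s[z&(abs(d[:,1])<.025)&(d[:,0]<-.028)&(d[:,0]>-.066)]; B=s[z&(abs(d[:,1])<.025)&(d[:,0]>.028)&(d[:,0]<.066)]
    m=[np.median(q,0).round(4)[:2].tolist() if len(q) else None for q in (L,R,F,B)]; print(n,[len(q) for q in (L,R,F,B)],m)
    if len(L) and len(R): v=np.median(L,0)-np.median(R,0); print('  yaw LR',np.degrees(np.arctan2(-v[0],v[1])).round(1))
    return L,R
c0={}
for n in ['scene','top']:
    c=dict(np.load(n+'0.npz')); c['rotation']=Ro.from_euler('xyz',c['rotation']).as_matrix(); c0[n]=c; jaws(c,n+'0')
ns=cam('scene'); jaws(ns,'scene now')
def face(c):
    s=pts(c).reshape(-1,3); b=c['bgr'].reshape(-1,3).min(1)
    m=(s[:,2]>.05)&(s[:,2]<.092)&(abs(s[:,1]+.049)<.022)&(abs(s[:,0]-.555)<.02)&(b>60)&~((s[:,2]<.075)&(abs(s[:,1]+.05)<.016)); P=s[m]
    A=np.c_[P[:,1]+.05,P[:,2]-.075,np.ones(len(P))]
    for _ in range(3):
        k,*_r=np.linalg.lstsq(A,P[:,0],rcond=None); e=P[:,0]-A@k; g=abs(e)<2.5*e.std(); A,P=A[g],P[g]
    return -np.degrees(np.arctan(k[0]))
def jf(c):
    s=pts(c).reshape(-1,3); m=(s[:,2]>.035)&(s[:,2]<.068)&(abs(s[:,1]+.049)<.012)&(s[:,0]>.56)&(s[:,0]<.605); P=s[m]; A=np.c_[P[:,1]+.05,P[:,2]-.05,np.ones(len(P))]
    for _ in range(3):
        k,*_r=np.linalg.lstsq(A,P[:,0],rcond=None); e=P[:,0]-A@k; g=abs(e)<2.5*e.std(); A,P=A[g],P[g]
    return len(P),-np.degrees(np.arctan(k[0])).round(1),k[2].round(4)
f=[];j=[]
for _ in range(8): c=cam('scene'); f.append(face(c)); j.append(jf(c))
print('bottle yaw now',np.mean(f).round(2),np.std(f).round(2)/8**.5,'start',face(c0['scene']))
print('jaw back start',jf(c0['scene']),'now',[np.mean([q[i] for q in j]).round(4) for i in (0,1,2)])
```

```text
scene0 [23, 25, 0, 41] [[0.5375, -0.0115], [0.5395, -0.0805], None, [0.5709, -0.0468]]
  yaw LR 1.7
top0 [35, 36, 44, 21] [[0.5265, -0.0125], [0.531, -0.0831], [0.4956, -0.0484], [0.5673, -0.041]]
  yaw LR 3.6
scene now [20, 12, 0, 38] [[0.5375, -0.0152], [0.5478, -0.0805], None, [0.5672, -0.0459]]
  yaw LR 8.9
bottle yaw now 2.37 0.36062445840513924 start 4.406326419741208
jaw back start (64, np.float64(-16.8), np.float64(0.5761)) now [np.float64(65.125), np.float64(-7.675), np.float64(0.5737)]
```

The chuck yaw is about 4.5±1.5° and the bottle about 2.4°, so they are aligned within noise. The jaw depths moved inward by about 4 mm and the bottle is centred. Now I'll back off 90°, to yaw 208.7° (-151.3°).

>>> step_arm(rows=[0,0,0,6,1,0,0,0,6,1,0,0,0,6,1,0,0,0,6,1,0,0,0,6,1,0,0,0,6,1])

```text
time: 28.6
ee_pos: [0.5334, -0.0487, 0.0848]
ee_rot: [-3.134, 0.059, 2.747]
force: [0.8, -0.2, -2.1]
opening: 0.0405
```

```bash
python3 o.py
```

```text
[ 0.5334 -0.0487  0.0848] [-179.6    3.4  157.4] F [ 0.8 -0.2 -2.1] T [0.11 0.02 0.03] q [ 0.47  0.65 -0.68  1.92  0.65  0.74  0.58] toolz [ 0.052 -0.03  -0.998]
```

>>> step_arm(rows=[0,0,0,6,1,0,0,0,6,1,0,0,0,6,1,0,0,0,6,1,0,0,0,6,1,0,0,0,6,1])

```text
time: 29.2
ee_pos: [0.5337, -0.047, 0.0852]
ee_rot: [-3.137, 0.059, -2.891]
force: [0.3, 0.8, -0.8]
opening: 0.0408
```

```bash
python3 o.py
```

```text
[ 0.5337 -0.047   0.0852] [-179.7    3.4 -165.6] F [ 0.3  0.8 -0.8] T [ 0.09  0.14 -0.04] q [ 0.6   0.71 -0.87  1.92  0.76  0.81  1.14] toolz [ 0.058  0.01  -0.998]
```

>>> step_arm(rows=[0,0,0,5,1,0,0,0,5,1,0,0,0,0,1,0,0,0,0,1])

```text
time: 29.6
ee_pos: [0.5335, -0.0465, 0.0853]
ee_rot: [-3.139, 0.058, -2.715]
force: [0.6, -0.3, -1.9]
opening: 0.0405
```

```bash
python3 o.py
```

```text
[ 0.5335 -0.0465  0.0853] [-179.9    3.3 -155.5] F [ 0.6 -0.3 -1.9] T [-0.09  0.07  0.08] q [ 0.64  0.74 -0.93  1.92  0.79  0.83  1.29] toolz [ 0.054  0.022 -0.998]
```

>>> step_arm(rows=[0,0,0,4,1,0,0,0,0,1,0,0,0,0,1])

```text
time: 29.9
ee_pos: [0.5334, -0.0464, 0.0853]
ee_rot: [-3.138, 0.057, -2.649]
force: [0.1, -0.3, -1.6]
opening: 0.0409
```

```bash
python3 o.py
python3 - <<'E'
from h import *
c=cam('scene'); w=pts(c); s=w[190:225,236:256].reshape(-1,3); b=s[(s[:,2]>.035)&(s[:,2]<.08)&(s[:,1]>.025)&(s[:,0]>.54)]; print('handle',np.median(b,0))
cv2.imwrite('pics/f.png',cv2.resize(c['bgr'][150:240,150:290],None,fx=5,fy=5,interpolation=cv2.INTER_CUBIC))
E
```

```text
[ 0.5334 -0.0464  0.0853] [-179.8    3.3 -151.8] F [ 0.1 -0.3 -1.6] T [-0.09  0.06  0.06] q [ 0.65  0.75 -0.95  1.91  0.8   0.85  1.35] toolz [ 0.052  0.024 -0.998]
handle [0.55255063 0.04164208 0.05764971]
```

View pics/f.png

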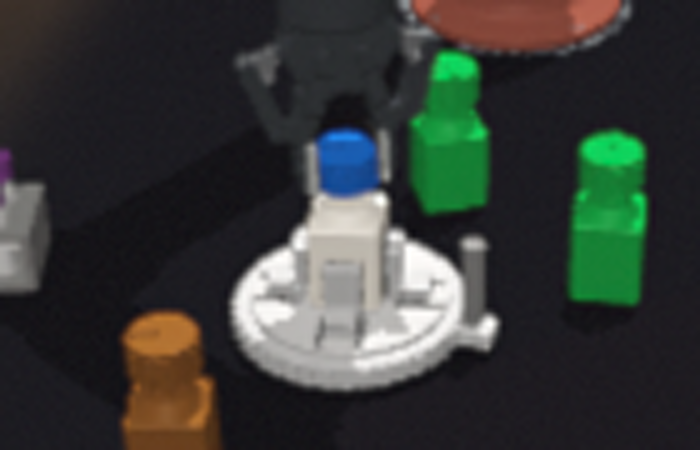

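The fingers are still on the cap (crop 310–385,165), the bottle is upright between the jaws, and the handle (475,280) and the other bottles haven't moved. The back-off is 208.2° − 118.7° = 89.5°. Handing in.

```bash
python3 -c "
from station import r; print(r.close_job())"; python3 o.py
```

```text
the job is handed in; nothing more can be done
None
the job is handed in; nothing more can be done
```

I handed the job in at about 30 s with the bottle clamped and the cap screwed home and backed off about a quarter turn. The gripper is still holding the cap. The one thing I could not confirm directly is how firm the clamp is.

**What I did**
- **Clamp:** I swung the chuck handle clockwise in two grasps, pressing with more than 25 N. The handle sprang back and came to rest at a bearing of 80°.
- **Cap:** I screwed it clockwise to a stiff stop at about 3.3 N m. I took the yaw where the torque fell to zero (118.7°) as home, then backed off to 208.2°. That is 89.5°, and I kept hold of the cap with the grip force set to 100 N.

**Last checks**
- The force and torque on the tool were near zero, and the gripper opening was 41 mm on the cap.
- The bottle was upright and centred between the jaws, and the handle had not moved. In the last picture the green and brown bottles looked untouched; the jar and scanner were outside it.

**Checks that disagreed or stayed uncertain**
- **Fingertips:** They sat about 30 mm short of the reported tool position. My first handle grasp therefore caught only its top, and the tool tilted. I straightened it by pushing radially on the handle.
- **Collar angle:** The handle moved only about 0.83 rad from where it started, short of the 1.0 to 1.1 given for a firm grip. I judged the clamp firm for two reasons: the handle sprang back, and the cap moved only about 1 mm each way under 14 N. That judgement also assumes the collar did not start at zero.
- **Bottle turning:** As the cap reached its stop, the tool turned about 7° more than the stiffness explains. The bottle may have turned a few degrees in the jaws, or the cap may have slipped in the grip. I took home after this, so the back-off is measured from the final stop.

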